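# Reset a tripped breaker on the bench supply box

### The job

One of the three breakers on the bench supply box has tripped: its toggle stands about upright, half-way between off and on. Reset it: push its toggle towards the robot past OFF, on against the reset spring to the hard end of the travel, keep it there a moment (about half a second), and then throw it fully to ON, away from the robot. Be gentle with it (never more than about 22 N on the toggle), leave the other two breakers as they are (one is on, one is off) and do not shift the things lying around.

Things in the scene. Friction and masses are not known exactly. Their poses are not given: they have to be found in the camera images.
- breaker_tripped: The tripped breaker: fixed grey block 130 (x) x 76 (y) x 52 mm with a raised white face plate 76 x 60 mm up to 64 mm. Origin: centre of its underside, 35 mm above the table. x points from OFF to ON, away from the robot (within 0.3 rad of the world's x), y along the row, z up. The toggle's pivot axis runs along y through (0, 0, 68 mm).
- supply_box: Grey box 240 x 280 x 35 mm fixed on the table, origin at the centre of its underside. On it stand three breakers that look the same, in a row along its y, centres 85 mm apart, 45 mm behind its middle. Any of the three places may hold the tripped one. Its axes are parallel to the breakers'.
- toggle_tripped_tip (a point): Middle of the top end of the tripped breaker's black toggle, 60 mm from its pivot. The toggle is a rounded upright bar 22 mm wide (along y) and 10 mm thick, exposed from 4 mm to 60 mm from the pivot, of smooth slippery plastic (friction about 0.35).
- toggle_tripped (a joint): Angle of the tripped toggle, rad: 0 = OFF (leans 0.42 to 0.68 from upright to the robot), 1.1 = ON stop (leans 0.42 to 0.68 away). Fully on: above 1.0. Starts at 0.45 to 0.65. Stiff by friction (0.1 N m, some 3 N at 32 mm from the pivot); stays where it is left. The whole travel is tilted in each unit by up to 0.13 either way relative to the block: find the ends by feel.
- reset (a joint): Reset over-travel of the tripped toggle beyond OFF, rad: 0 at rest, hard stop at 0.12. From OFF, pushing on to the robot tilts it further against a preloaded spring: yields at 0.40 N m (10 N square on it 40 mm from the pivot), needs 0.58 N m (14.5 N there) at the stop, then the force rises steeply (22 N is too much). Push at least 35 mm from the pivot. Reset when over 0.10 for 0.3 s. Let go, it springs back to 0 and the toggle stays at OFF.
- toggle_on (a joint): Toggle of the breaker that is on: same scale, about 1.07; to be left alone (not below 0.95).
- toggle_off (a joint): Toggle of the breaker that is off: same scale, about 0.03; to be left alone (not above 0.15).
- toggle_on_tip (a point): Middle of the top end of the toggle of the breaker that is on, 60 mm from its pivot.
- toggle_off_tip (a point): Middle of the top end of the toggle of the breaker that is off, 60 mm from its pivot.
- flux_jar: Bystander: jar 34 mm across, 30 mm tall, standing on the front strip of the supply box. Origin: centre of its underside.
- ferrule_box: Bystander: clear box 30 x 50 x 18 mm on the front strip of the supply box. Origin: centre of its underside.
- screwdriver: Bystander: screwdriver lying beside the supply box. Origin: underside.
- bench_brush: Bystander: brush lying on the other side of the supply box. Origin: underside.
- glue_bottle: Bystander: bottle 36 mm across, 100 mm tall, behind the supply box. Origin: centre of its underside.
- meter: Bystander: black multimeter 150 x 75 x 41 mm lying to the left. Origin: centre of its underside.
- mug: Bystander: white mug 80 mm across, 90 mm tall, to the right. Origin: centre of its underside.

How it is judged:
On the way, in this order (a step that is already met when the one before it is completed fails the run):
1. the tripped toggle is pushed past OFF and held at the end of its reset travel (over 0.10 of 0.12 rad) for 0.3 s (value of joint reset above 0.1 rad and value of joint toggle_tripped below 0.1 rad), for 0.3 s.
2. the toggle is thrown fully to ON (above 1.0 of 1.1 rad) (value of joint toggle_tripped above 1 rad), for 0.2 s.
At the end, for the whole second after the job is handed in: The reset toggle rests fully on (above 1.0 of its 1.1 rad); the other two toggles are as they were (on above 0.95, off below 0.15); every bystander is within 30 mm of where it started (value of joint toggle_tripped above 1 rad and value of joint toggle_on above 0.95 rad and value of joint toggle_off below 0.15 rad and velocity of joint toggle_tripped below 0.05 rad/s and distance of each of flux_jar, ferrule_box, screwdriver, bench_brush, glue_bottle, meter, mug from where it was at the start of the episode below 0.03 m); the robot touches nothing.
It fails at once if more than 22 N on the tripped breaker's toggle (contact force between anything else and toggle_tripped above 22 N).
It fails at once if the breaker that is on is switched (value of joint toggle_on below 0.95 rad).
It fails at once if the breaker that is off is switched (value of joint toggle_off above 0.15 rad).
It fails at once if a bystander is shifted by more than 30 mm (distance of any of flux_jar, ferrule_box, screwdriver, bench_brush, glue_bottle, meter, mug from where it was at the start of the episode above 0.03 m).
It also fails if it takes over 70 s, if anything falls off the work surface, if the arm or the gripper's body presses on something with over 40 N, if the wrist force passes 120 N, or if a joint passes its speed limit or range.

### The arm

A 6-joint arm with a two-finger parallel gripper is mounted at the origin on the work surface. World frame = base frame: x ahead of the robot, y to its left, z up, the work surface at z = 0. Lengths are in m, angles in rad, forces in N, time in s.
With the tool pointing down it reaches from about 0.375 to 0.9 m from the base axis. Payload 3.1 kg.
Tool frame: the origin (TCP) lies at the very end of the fingers, on their centre line; the grasp point (between the pads) lies 19 mm behind it; x points along the fingers, y is the direction in which the jaws open and shut, and the axes are right-handed (so a half turn about x gives the same grasp; the last joint's range is limited). The gripper opens to 85 mm and grips with 20 to 120 N. Pads are 22 mm wide; open, the fingers measure 114 mm over their backs; the gripper's body (76 mm by 85 mm) begins 54 mm behind the grasp point. The pads swing forward as they close: fully open they stand 13 mm farther back than shut.
Start: joints at [0.942, 0.527, 1.433, -0, 1.181, -0.178], TCP at [0.272, 0.563, 0.231] pointing down, gripper open.
Joint ranges: [-3.08, 3.08], [-0.75, 2.2], [0.22, 2.44], [-1.43, 4.57], [0, 2.65], [-2.85, 2.85]. Speed limits (rad/s): [2.79, 2.79, 3.14, 3.14, 3.14, 3.14].

### API

Orientations are given as a unit quaternion [x, y, z, w].
In Python, from station import manip gives the robot as it stands.
- The arm moves only by the shell command python3 -m jog 'ROWS' [FORCE]. ROWS is a JSON object of lists of equal length, an entry for each row: "linear": the shift along the tool's x, y, z in cm, a list of three; "twist": the turn about the tool's x in rad; "claw": the opening, from -1 (shut) to 1 (fully open). A call has 1 to 20 rows; each row is the pose to reach, as a shift and turn from the pose commanded when the call began, along the tool's axes at that moment; what a row does not reach only later rows make up. A row lasts 1/12 s, in which the tool goes at most 41.7 mm and 7.16 degrees, less where a joint would pass 70% of its speed; a pose out of reach is approached as far as the arm can. A call with a gripper value outside its range is refused whole. The fingers move at their own pace and stop on an object; FORCE is the grip in N (left out, the last holds). Time passes only in rows, so rows that repeat a pose let the fingers close. It gives the time, the measured TCP pose, the force and the opening at its end, in the units of the state.
- manip.sense(): the state, without advancing time (a new reading comes with each control period).
- manip.snapshot(name): name is "scene" or "top" or "wrist"; returns a dict with "pixels" (384x512x3 uint8, red, green, blue), "camera_matrix" (3x3 intrinsics, pixels), "k1" (the pictures are not rectified: a ray, as slopes to the right and down, at radius r is drawn at 1 + k1 r^2 times it, then the intrinsics apply), "R" (3x3) and "t" (3): a world point X has camera coordinates R X + t. Camera axes: x right, y down, z forward; pixel columns grow to the right and rows downward; lengths in m; the calibration is good to about 2 mm. A picture is of the moment at which its call begins. There is no depth.
- manip.sign_off(): hands the job in, once; it reports no verdict.
The state is a dict: "t": time; "q": joint angles; "qd": joint speeds; "tau": joint torques, N m; "tcp_pos": TCP position; "tool_rot": TCP orientation; "force": force on the tool from outside, world axes, zero at the start; "ft_torque": the same for the moment, N m; "finger_gap": opening from 0.0 (shut) to 1.0 (fully open).
Only numpy, scipy, OpenCV 4.12 (cv2) and the standard library are available. Lean on these libraries where they do the work, as an engineer would, in place of code of your own. Each camera call takes 0.05 s, during which the arm holds its last target.

## Working session

There is one attempt and no reset: what is moved stays moved. The work goes in short steps, Python scripts to look and compute and a shell command to move; the robot and the scene stay as the last step left them, time stands still between calls to the robot, and variables do not carry over. Pictures are saved under pics/ and viewed, and the job is handed in when it is done.

```bash
mkdir -p pics; ls
cat > h.py <<'E'
import numpy as np,cv2,pickle
from station import manip
def snap(n,f):
    s=manip.snapshot(n); pickle.dump(s,open(f'pics/{f}.pkl','wb')); cv2.imwrite(f'pics/{f}.png',s['pixels'][:,:,::-1]); return s
def load(f): return pickle.load(open(f'pics/{f}.pkl','rb'))
def proj(s,X):
    K=np.array(s['camera_matrix']);c=np.array(s['R'])@np.array(X,float).T+np.array(s['t'])[:,None] if np.ndim(X)>1 else (np.array(s['R'])@np.array(X,float)+np.array(s['t']))[:,None]
    p=c[:2]/c[2];r2=(p**2).sum(0);p=p*(1+s['k1']*r2)
    return np.stack([K[0,0]*p[0]+K[0,2],K[1,1]*p[1]+K[1,2]],1)
def ray(s,uv):
    K=np.array(s['camera_matrix'],float)
    p=cv2.undistortPoints(np.array([[uv]],float),K,np.array([s['k1'],0,0,0,0.]))[0,0]
    R=np.array(s['R']);d=R.T@np.array([p[0],p[1],1]);return -R.T@np.array(s['t']),d/np.linalg.norm(d)
def atz(s,uv,z):
    o,d=ray(s,uv);return o+d*(z-o[2])/d[2]
def tri(*su):
    A=np.zeros((3,3));b=np.zeros(3)
    for s,uv in su:
        o,d=ray(s,uv);P=np.eye(3)-np.outer(d,d);A+=P;b+=P@o
    x=np.linalg.solve(A,b);return x,[np.linalg.norm((np.eye(3)-np.outer(d,d))@(x-o)) for o,d in [ray(s,u) for s,u in su]]
E
python3 - <<'E'
from h import *
print(manip.sense())
for n in['scene','top','wrist']:
    s=snap(n,n+'0');print(n,s['camera_matrix'],s['k1'],-np.array(s['R']).T@np.array(s['t']))
E
```

```text
pics
{'t': 0.0, 'q': array([ 9.41509619e-01,  5.28481752e-01,  1.43390911e+00,  4.96978211e-06,
        1.18140436e+00, -1.78512212e-01]), 'qd': array([-0.00054089,  0.00167587, -0.00178969,  0.0009715 ,  0.00254417,
        0.0016369 ]), 'tau': array([-9.13652057e-04, -4.42356026e+01, -1.78020000e+01, -1.56260639e-04,
        8.33302183e-03,  4.29757989e-06]), 'tcp_pos': array([0.2718368 , 0.56198606, 0.23032189]), 'tool_rot': array([ 0.15731206,  0.68952935, -0.15874292,  0.68891427]), 'force': array([-1.03493719,  0.75020282,  0.00660609]), 'ft_torque': array([-0.00281472,  0.04689378,  0.03131441]), 'finger_gap': 1.0026896824331553}
scene [[390.67180879   0.         261.92325945]
 [  0.         390.67180879 195.02983291]
 [  0.           0.           1.        ]] -0.09886397542487432 [1.04475061 0.58276856 0.74236776]
top [[392.29534198   0.         258.39166175]
 [  0.         392.29534198 189.41663418]
 [  0.           0.           1.        ]] -0.07523607567040914 [ 0.39962154 -0.014607    1.20912448]
wrist [[280.22437215   0.         256.00534339]
 [  0.         280.22437215 192.21758713]
 [  0.           0.           1.        ]] -0.022623773282347374 [0.21005593 0.59320421 0.37211813]
```

View pics/scene0.png

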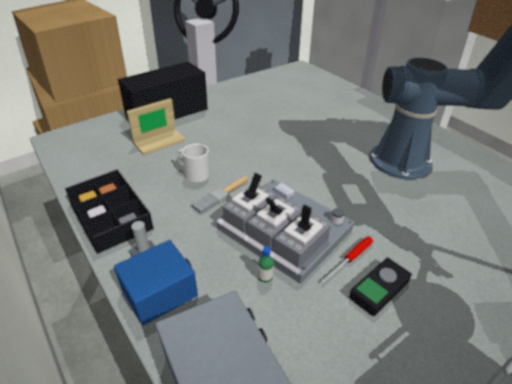

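View pics/top0.png

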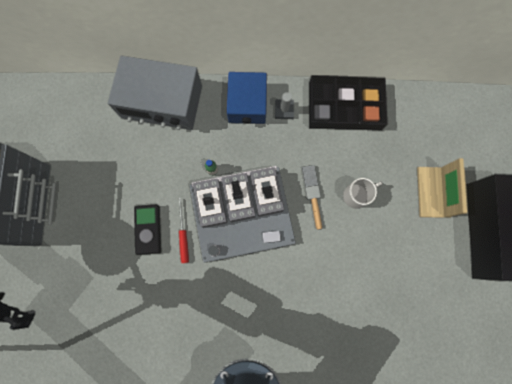

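Run:
```python
import cv2
a=cv2.imread('pics/scene0.png')[120:300,130:380];cv2.imwrite('pics/scene0z.png',cv2.resize(a,None,fx=3,fy=3,interpolation=cv2.INTER_CUBIC))
a=cv2.imread('pics/top0.png')[60:240,170:400];cv2.imwrite('pics/top0z.png',cv2.resize(a,None,fx=3,fy=3,interpolation=cv2.INTER_CUBIC))
```

```text
(no output)
```

View pics/scene0z.png

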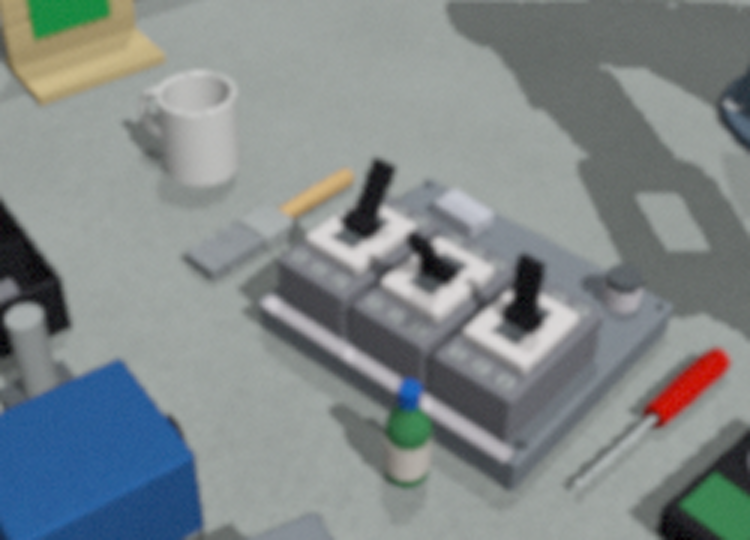

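View pics/top0z.png

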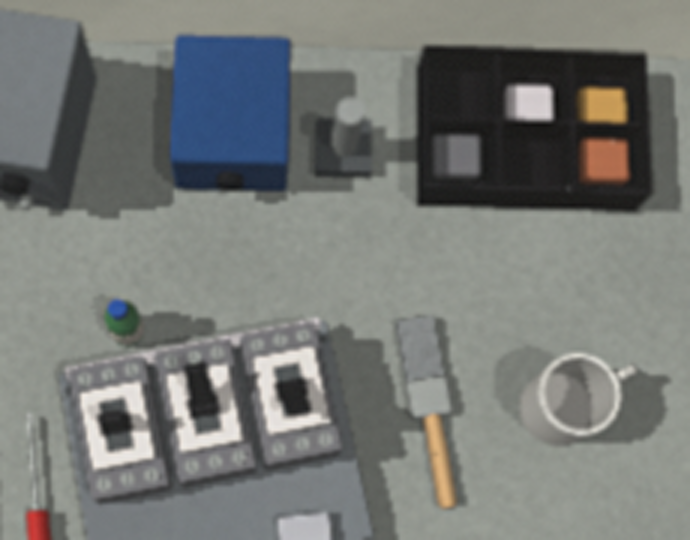

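The middle breaker is ON (it leans away, towards the green bottle). The left one (scene 305,225) looks upright and the right one (scene 255,185) leans towards the robot. I'll measure this.

Run:
```python
import cv2
a=cv2.imread('pics/scene0.png')[165:275,215:340];a=cv2.resize(a,None,fx=6,fy=6,interpolation=cv2.INTER_CUBIC)[:600,:800];cv2.imwrite('pics/scene0y.png',a)
a=cv2.imread('pics/top0.png')[160:265,185:300];cv2.imwrite('pics/top0y.png',cv2.resize(a,None,fx=6,fy=6,interpolation=cv2.INTER_CUBIC)[:600,:800])
```

```text
(no output)
```

View pics/scene0y.png

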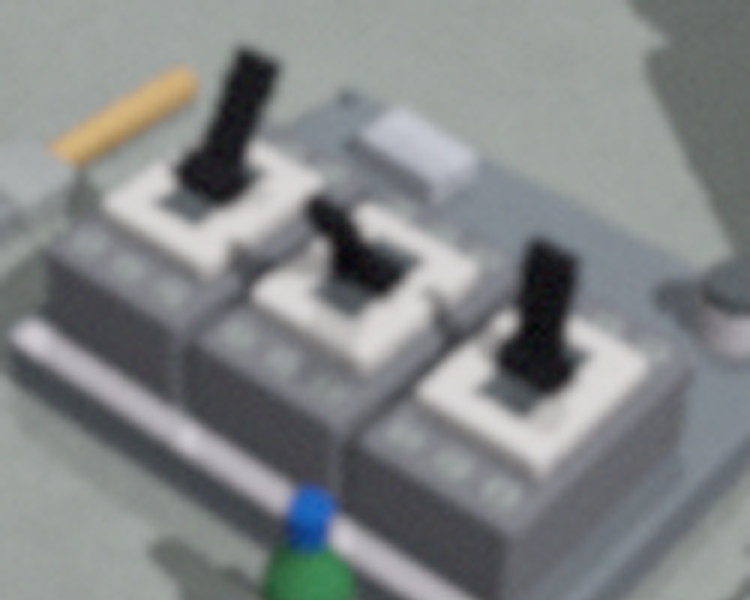

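View pics/top0y.png

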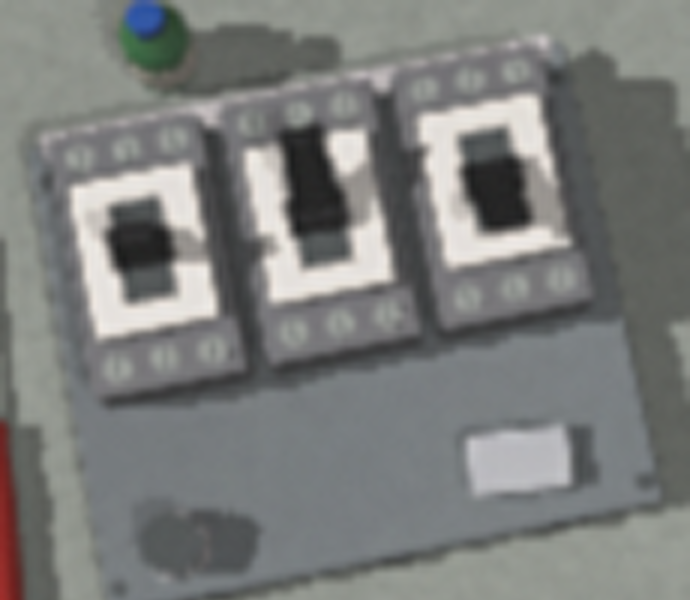

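```bash
cat > fit.py <<'E'
from h import *
from scipy.optimize import least_squares
T=load('top0');S=load('scene0')
def tp(U,V): return ((U+.5)/6-.5+185,(V+.5)/6-.5+160)
def sp(U,V): return ((U+.5)/6-.5+215,(V+.5)/6-.5+165)
obs=[]
# (cam, breaker row idx (+1=left,+y), sx, sy, uv)
for b,l in {1:[(1,1,72,187),(1,-1,190,166),(-1,-1,217,318),(-1,1,95,340)],0:[(1,1,243,148),(-1,-1,395,285),(-1,1,270,303)],-1:[(1,1,418,115),(1,-1,545,96),(-1,-1,572,246),(-1,1,445,268)]}.items():
    for sx,sy,U,V in l: obs.append((T,b,sx,sy,tp(U,V)))
for b,l in {1:[(1,1,545,470),(-1,1,655,365),(1,-1,420,388)],0:[(1,-1,253,292),(1,1,373,370),(-1,1,485,270)],-1:[(1,-1,105,203),(1,1,212,275),(-1,1,325,187)]}.items():
    for sx,sy,U,V in l: obs.append((S,b,sx,sy,sp(U,V)))
def fr(p):
    c,s=np.cos(p[2]),np.sin(p[2]);return np.array([[c,-s,0],[s,c,0],[0,0,1]]),np.array([p[0],p[1],0.])
def loc(p,X): R,t=fr(p);return R@np.array(X)+t   # origin=middle breaker centre at table level
def res(p): return np.concatenate([proj(c,loc(p,[sx*.038,b*.085+sy*.030,.099]))[0]-uv for c,b,sx,sy,uv in obs])
if __name__=='__main__':
    r=least_squares(res,[.53,.05,.1],loss='soft_l1')
    print(r.x);print(res(r.x).reshape(-1,2).round(1).tolist())
    np.save('pose.npy',r.x)
    p=r.x;R,t=fr(p)
    for b,name,tu,su in[(1,'left',(138,228),(553,247)),(-1,'right',(493,205),(257,55)),(0,'mid',(300,128),(322,203))]:
        X,e=tri((T,tp(*tu)),(S,sp(*su)));L=R.T@(X-t)-[0,b*.085,.103]
        print(name,X.round(4),L.round(4),'len',np.linalg.norm(L[[0,2]]),'lean',np.arctan2(L[0],L[2]),np.round(e,4))
        print(' pivot',loc(p,[0,b*.085,.103]).round(4))
        for a in np.arange(-.8,.81,.2):
            print('  ',round(a,1),[( (proj(c,loc(p,[.06*np.sin(a),b*.085,.103+.06*np.cos(a)]))[0]-o+.5)*6-.5).round() .tolist() for c,o in((T,(185,160)),(S,(215,165)))])
E
python3 fit.py
```

```text
[0.57752072 0.03767221 0.22150666]
[[-1.2, -0.2], [-0.4, -0.7], [-0.0, -0.3], [-0.5, 0.1], [-0.7, 0.6], [-0.4, -0.7], [-0.2, 0.5], [-0.9, 0.4], [-1.7, -0.4], [-0.8, 0.0], [-0.1, 0.5], [-0.4, -1.1], [-0.1, -1.0], [-0.4, 0.2], [0.1, -0.1], [-0.8, -1.8], [-0.3, -1.0], [-0.3, -0.3], [-0.7, -1.8], [0.1, -1.7]]
left [0.5582 0.1163 0.1625] [-0.0016 -0.0041  0.0595] len 0.059549060900092925 lean -0.026683631707254785 [0.0026 0.0026]
 pivot [0.5588 0.1206 0.103 ]
   -0.8 [[145.0, 328.0], [612.0, 233.0]]
   -0.6 [[140.0, 306.0], [601.0, 229.0]]
   -0.4 [[134.0, 282.0], [587.0, 231.0]]
   -0.2 [[129.0, 256.0], [570.0, 239.0]]
   -0.0 [[124.0, 230.0], [553.0, 252.0]]
   0.2 [[120.0, 205.0], [534.0, 270.0]]
   0.4 [[116.0, 182.0], [515.0, 292.0]]
   0.6 [[114.0, 162.0], [497.0, 318.0]]
   0.8 [[112.0, 146.0], [480.0, 346.0]]
right [ 0.5746 -0.0454  0.1611] [-0.0211  0.0046  0.0581] len 0.06176005386844096 lean -0.34811441994425135 [0.0002 0.0002]
 pivot [ 0.5962 -0.0453  0.103 ]
   -0.8 [[512.0, 255.0], [283.0, 59.0]]
   -0.6 [[508.0, 233.0], [269.0, 54.0]]
   -0.4 [[504.0, 209.0], [253.0, 54.0]]
   -0.2 [[499.0, 183.0], [235.0, 59.0]]
   -0.0 [[494.0, 157.0], [215.0, 69.0]]
   0.2 [[489.0, 132.0], [196.0, 85.0]]
   0.4 [[483.0, 109.0], [177.0, 104.0]]
   0.6 [[478.0, 90.0], [160.0, 127.0]]
   0.8 [[474.0, 75.0], [145.0, 153.0]]
mid [0.6085 0.0431 0.158 ] [ 0.0314 -0.0015  0.055 ] len 0.0633132196980959 lean 0.5189566651220269 [0. 0.]
 pivot [0.5775 0.0377 0.103 ]
   -0.8 [[329.0, 291.0], [440.0, 142.0]]
   -0.6 [[325.0, 270.0], [428.0, 138.0]]
   -0.4 [[320.0, 245.0], [413.0, 138.0]]
   -0.2 [[315.0, 219.0], [395.0, 145.0]]
   -0.0 [[309.0, 193.0], [377.0, 157.0]]
   0.2 [[305.0, 168.0], [357.0, 173.0]]
   0.4 [[300.0, 145.0], [338.0, 194.0]]
   0.6 [[296.0, 126.0], [321.0, 218.0]]
   0.8 [[294.0, 110.0], [305.0, 245.0]]
```

```bash
cat > go.py <<'E'
from h import *
from scipy.spatial.transform import Rotation as Ro
p=np.load('pose.npy')
c,s=np.cos(p[2]),np.sin(p[2]);ex=np.array([c,s,0]);ey=np.array([-s,c,0])
piv=np.array([p[0],p[1],.103])+.085*ey
def st(): 
    d=manip.sense();R=Ro.from_quat(d['tool_rot']).as_matrix();return d,R
def local(P): v=np.array(P)-piv;return np.array([v@ex,v@ey,v[2]])
def shift(lx,ly,lz):
    d,R=st();G=piv+ex*lx+ey*ly+np.array([0,0,lz]);return (R.T@(G-d['tcp_pos'])*100)
def rep():
    d,R=st();f=d['force'];print('t',round(d['t'],2),'loc mm',(local(d['tcp_pos'])*1e3).round(1),'F(loc)',np.round([f@ex,f@ey,f[2]],2),'gap',round(d['finger_gap'],3))
E
python3 - <<'E'
from go import *
d,R=st();print(R.round(3),piv);a=np.arctan2(ex@R[:,2],ex@R[:,1]);print('twist to y=ex',a)
print(d['q'][5],shift(0,0,.137));rep()
E
```

```text
[[-0.001  0.436  0.9  ]
 [-0.001  0.9   -0.436]
 [-1.    -0.002 -0.   ]] [0.55884625 0.12059545 0.103     ]
twist to y=ex 0.8984814049440772
-0.17849672360048943 [ -0.91247455 -27.24550383  45.05872057]
t 0.15 loc mm [-182.9  493.8  127.6] F(loc) [1.06 0.2  1.01] gap 1.003
```

```bash
python3 -m jog '{"linear":[[-0.9,-1.9,3.2],[-0.9,-3.8,6.4],[-0.9,-5.7,9.6],[-0.9,-7.6,12.8],[-0.9,-9.5,16],[-0.9,-11.4,19.2],[-0.9,-13.3,22.4],[-0.9,-15.2,25.6],[-0.9,-17.1,28.8],[-0.9,-19,32],[-0.9,-20.9,35.2],[-0.9,-22.8,38.4],[-0.9,-24.7,41.6],[-0.9,-26.2,43.6],[-0.9,-27.2,45],[-0.9,-27.2,45],[-0.9,-27.2,45],[-0.9,-27.2,45],[-0.9,-27.2,45]],"twist":[0.06,0.12,0.18,0.24,0.3,0.36,0.42,0.48,0.54,0.6,0.66,0.72,0.78,0.84,0.9,0.9,0.9,0.9,0.9],"claw":[1,1,0.8,0.5,0.3,0.2,0.2,0.2,0.2,0.2,0.2,0.2,0.2,0.2,0.2,0.2,0.2,0.2,0.2]}' 30
python3 - <<'E'
from go import *
d,R=st();print(R.round(3));rep();print(shift(0,0,.137))
snap('wrist','w1');snap('scene','s1')
E
```

```text
t: 1.73
tcp_pos: [0.5579, 0.1227, 0.2401]
tool_rot: [0.441, 0.553, -0.442, 0.552]
force: [-0.9, -0.2, -0.3]
finger_gap: 0.598
[[-0.001  0.975  0.22 ]
 [ 0.     0.22  -0.975]
 [-1.    -0.001 -0.001]]
t 1.73 loc mm [ -0.5   2.3 137.1] F(loc) [-0.88 -0.04 -0.26] gap 0.598
[0.01452437 0.0461441  0.22962875]
```

View pics/w1.png

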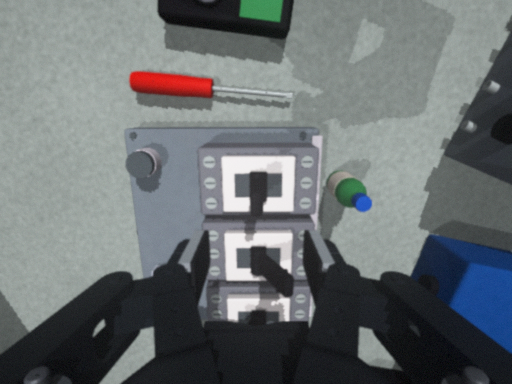

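View pics/s1.png

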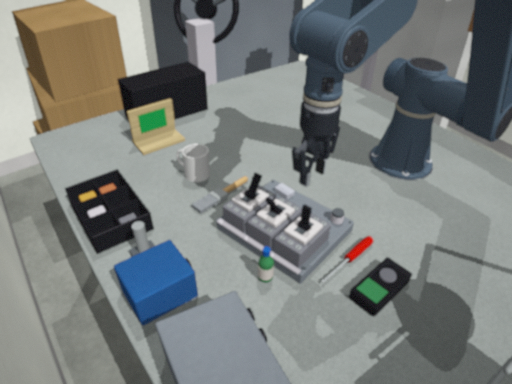

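The wrist view shows the tripped breaker's plate around (258,183), with the ON one below it at (262,258). I'll check the fit and the TCP against this picture.

Run:
```python
from go import *
for n in('w1','s1'):
    s=load(n);im=cv2.imread(f'pics/{n}.png')
    d=manip.sense()
    def dot(P,c): 
        u=proj(s,P)[0];cv2.circle(im,(int(round(u[0]*1)),int(round(u[1]))),2,c,-1);return u.round(1)
    print(n,'tcp',dot(d['tcp_pos'],(0,0,255)),'cam',-s['R'].T@s['t'])
    for b in(1,0,-1):
        o=piv+(b-1)*.085*ey
        for sx in(-1,1):
            for sy in(-1,1): dot(o+sx*.038*ex+sy*.03*ey-[0,0,.004],(0,255,0))
    print('toptip',dot(piv+[0,0,.06],(255,0,0)))
    x0,y0=(130,90) if n=='w1' else (200,130)
    cv2.imwrite(f'pics/{n}d.png',cv2.resize(im[y0:y0+200,x0:x0+260],None,fx=3,fy=3))
```

```text
w1 tcp [253.2 243.2] cam [0.54399541 0.19168888 0.38185488]
toptip [254.4 203.4]
s1 tcp [311.  179.7] cam [1.04475061 0.58276856 0.74236776]
toptip [306.7 206.6]
```

View pics/w1d.png

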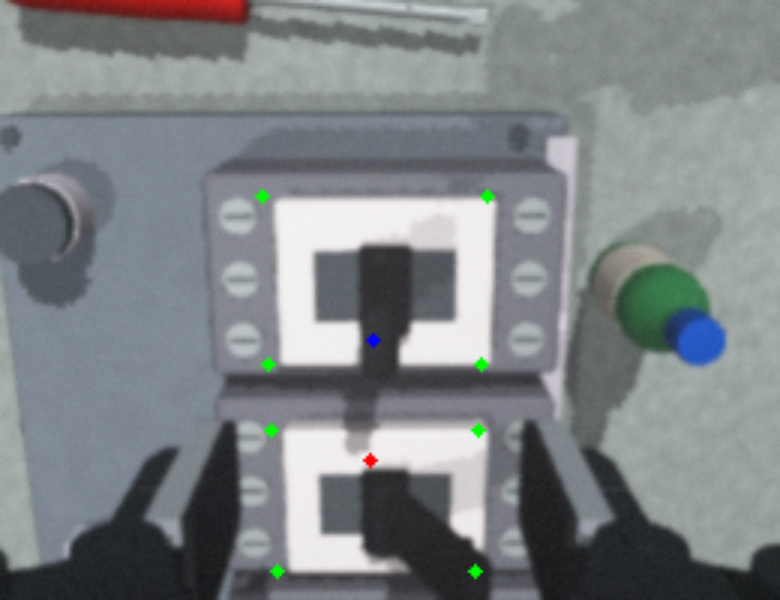

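View pics/s1d.png

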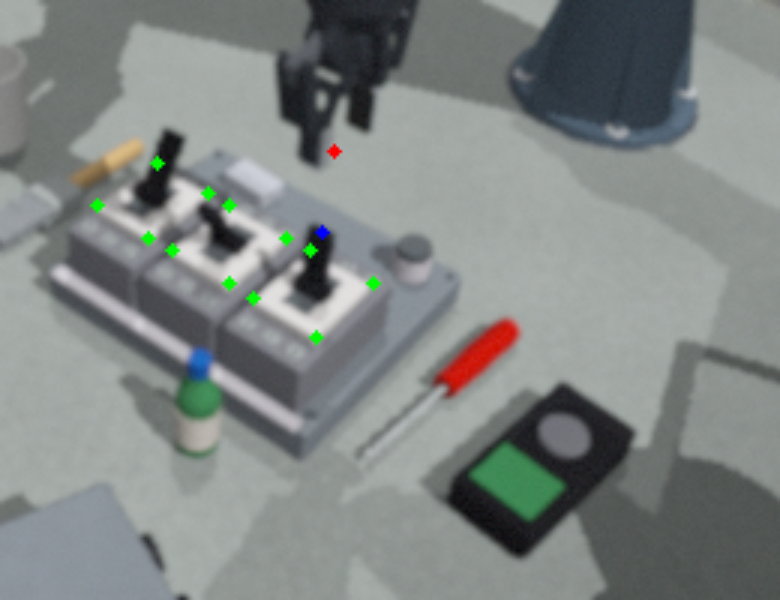

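```bash
python3 -m jog '{"linear":[[2,0,0.2],[4,0,0.2],[6,0,0.2],[7.5,0,0.2],[8.5,0,0.2],[9.5,0,0.2],[10.2,0,0.2],[10.7,0,0.2],[10.7,0,0.2],[10.7,0,0.2]],"twist":[0,0,0,0,0,0,0,0,0,0],"claw":[0.2,0.2,0.2,0.2,0.2,0.2,0.2,0.2,0.2,0.2]}'
python3 - <<'E'
from go import *
rep()
for n in('wrist','scene'):
    s=snap(n,n[0]+'2');x0,y0=(130,90) if n=='wrist' else (200,130)
    cv2.imwrite(f'pics/{n[0]}2d.png',cv2.resize(s['pixels'][y0:y0+200,x0:x0+260,::-1],None,fx=3,fy=3))
E
```

```text
t: 2.67
tcp_pos: [0.5595, 0.1198, 0.1335]
tool_rot: [0.442, 0.552, -0.442, 0.552]
force: [-0.4, 0.2, 1.3]
finger_gap: 0.605
t 2.67 loc mm [ 0.5 -0.9 30.5] F(loc) [-0.37  0.27  1.35] gap 0.605
```

View pics/w2d.png

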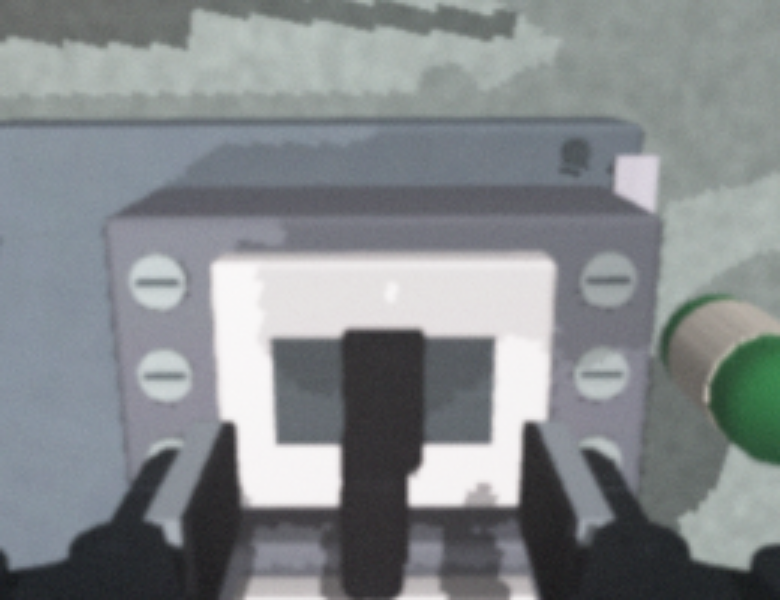

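View pics/s2d.png

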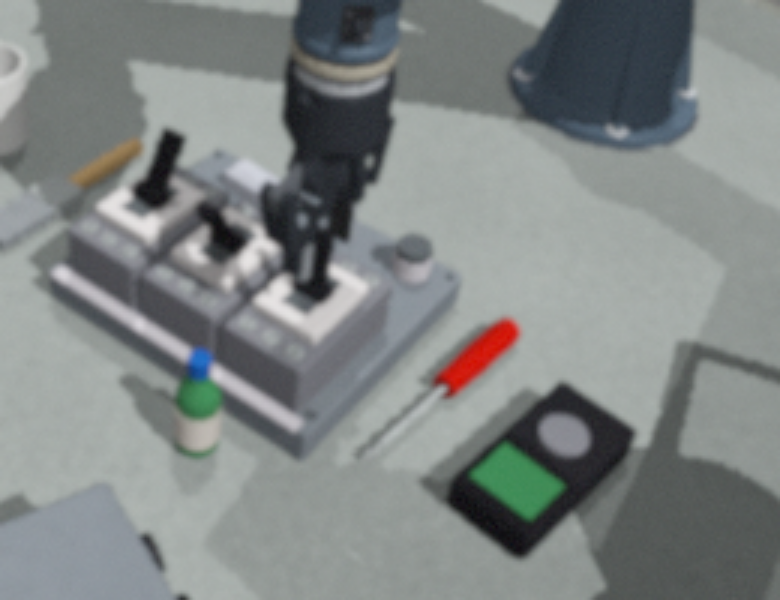

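```bash
python3 -m jog '{"linear":[[0,-0.3,0],[0,-0.6,0],[0,-0.9,0],[0,-1.2,0],[0,-1.5,0],[0,-1.8,0],[0,-2.1,0],[0,-2.4,0],[0,-2.7,0],[0,-3.0,0],[0,-3.0,0]],"twist":[0,0,0,0,0,0,0,0,0,0,0],"claw":[0.2,0.2,0.2,0.2,0.2,0.2,0.2,0.2,0.2,0.2,0.2]}'
python3 - <<'E'
from go import *
rep()
s=snap('wrist','w3')
cv2.imwrite(f'pics/w3d.png',cv2.resize(s['pixels'][90:290,130:390,::-1],None,fx=3,fy=3))
E
```

```text
t: 3.68
tcp_pos: [0.53, 0.113, 0.1335]
tool_rot: [0.442, 0.552, -0.442, 0.552]
force: [2.5, 0.4, -0.0]
finger_gap: 0.6
t 3.68 loc mm [-29.8  -1.1  30.5] F(loc) [ 2.51 -0.14 -0.04] gap 0.6
```

View pics/w3d.png

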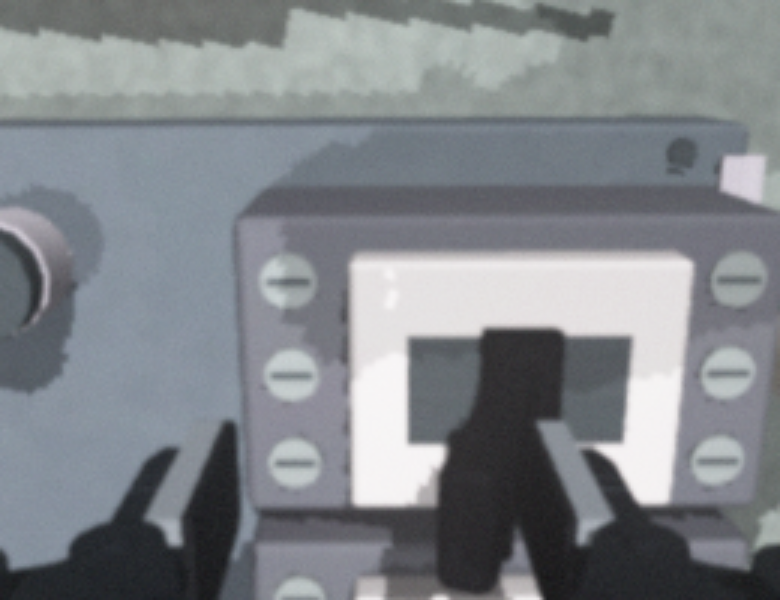

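The right pad is in contact and the toggle leans to the left (towards the robot). I'll go on in small steps.

```bash
python3 -m jog '{"linear":[[0,-0.1,0],[0,-0.2,0],[0,-0.3,0],[0,-0.4,0]],"twist":[0,0,0,0],"claw":[0.2,0.2,0.2,0.2]}'; python3 -c "from go import *;rep()"
python3 -m jog '{"linear":[[0,-0.1,0],[0,-0.2,0]],"twist":[0,0],"claw":[0.2,0.2]}'; python3 -c "from go import *;rep()"
python3 -m jog '{"linear":[[0,-0.1,0]],"twist":[0],"claw":[0.2]}'; python3 -c "from go import *;rep()"
```

```text
t: 4.07
tcp_pos: [0.5263, 0.1122, 0.1334]
tool_rot: [0.442, 0.552, -0.442, 0.552]
force: [3.0, 0.5, -0.7]
finger_gap: 0.602
t 4.07 loc mm [-33.6  -1.   30.4] F(loc) [ 2.99 -0.17 -0.75] gap 0.602
t: 4.23
tcp_pos: [0.5241, 0.1118, 0.1334]
tool_rot: [0.442, 0.552, -0.442, 0.552]
force: [3.0, 1.2, 0.4]
finger_gap: 0.6
t 4.23 loc mm [-35.8  -0.9  30.4] F(loc) [3.19 0.55 0.39] gap 0.6
t: 4.32
tcp_pos: [0.5231, 0.1116, 0.1334]
tool_rot: [0.442, 0.552, -0.442, 0.552]
force: [2.8, 0.6, 0.2]
finger_gap: 0.6
t 4.32 loc mm [-36.8  -0.9  30.4] F(loc) [ 2.82 -0.06  0.2 ] gap 0.6
```

```bash
for i in 1 2; do :; done
python3 -m jog '{"linear":[[0,-0.1,0]],"twist":[0],"claw":[0.2]}'; python3 -c "from go import *;rep()"
python3 -m jog '{"linear":[[0,-0.1,0]],"twist":[0],"claw":[0.2]}' >/dev/null; python3 -c "from go import *;rep()"
python3 -m jog '{"linear":[[0,-0.1,0]],"twist":[0],"claw":[0.2]}' >/dev/null; python3 -c "from go import *;rep()"
```

```text
t: 4.4
tcp_pos: [0.5221, 0.1114, 0.1334]
tool_rot: [0.442, 0.552, -0.442, 0.552]
force: [3.2, 0.5, -0.2]
finger_gap: 0.599
t 4.4 loc mm [-37.9  -0.9  30.4] F(loc) [ 3.25 -0.17 -0.17] gap 0.599
t 4.48 loc mm [-38.9  -0.9  30.3] F(loc) [3.23 0.38 0.37] gap 0.598
t 4.57 loc mm [-39.9  -0.9  30.3] F(loc) [ 2.76  0.46 -0.16] gap 0.597
```

```bash
python3 -m jog '{"linear":[[0,-0.1,0]],"twist":[0],"claw":[0.2]}' >/dev/null; python3 -c "from go import *;rep()"
python3 -m jog '{"linear":[[0,-0.1,0]],"twist":[0],"claw":[0.2]}' >/dev/null; python3 -c "from go import *;rep()"
python3 -c "
from go import *
s=snap('wrist','w4')
cv2.imwrite(f'pics/w4d.png',cv2.resize(s['pixels'][90:290,130:390,::-1],None,fx=3,fy=3))"
```

```text
t 4.65 loc mm [-40.2  -0.9  30.5] F(loc) [ 4.79  1.03 -0.19] gap 0.602
t 4.73 loc mm [-40.5  -1.   30.7] F(loc) [ 6.   -0.48 -0.42] gap 0.598
```

View pics/w4d.png

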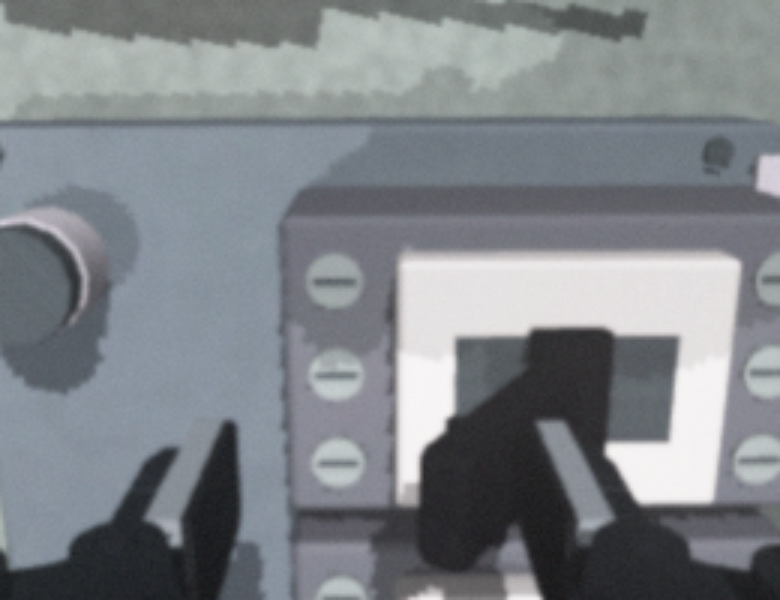

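OFF found at about -40 mm. The contact is a little low on the toggle (about 35–38 mm from the pivot), so I'll back off, raise 6 mm and push again.

```bash
python3 -m jog '{"linear":[[0,0.3,0],[0,0.6,0],[-0.3,0.6,0],[-0.6,0.6,0],[-0.6,0.6,0]],"twist":[0,0,0,0,0],"claw":[0.2,0.2,0.2,0.2,0.2]}' >/dev/null; python3 -c "from go import *;rep()"
python3 -m jog '{"linear":[[0,-0.2,0],[0,-0.3,0],[0,-0.4,0]],"twist":[0,0,0],"claw":[0.2,0.2,0.2]}' >/dev/null; python3 -c "from go import *;rep()"
python3 -m jog '{"linear":[[0,-0.1,0]],"twist":[0],"claw":[0.2]}' >/dev/null; python3 -c "from go import *;rep()"
python3 -m jog '{"linear":[[0,-0.1,0]],"twist":[0],"claw":[0.2]}' >/dev/null; python3 -c "from go import *;rep()"
```

```text
t 5.2 loc mm [-36.4  -0.8  36.6] F(loc) [-0.02  0.21  0.85] gap 0.598
t 5.45 loc mm [-40.4  -0.8  36.2] F(loc) [-0.01  1.15 -0.36] gap 0.599
t 5.53 loc mm [-41.2  -0.8  36.3] F(loc) [-0.31  0.55 -1.12] gap 0.599
t 5.62 loc mm [-42.1  -0.9  36.3] F(loc) [ 0.77 -0.15  0.12] gap 0.603
```

```bash
for k in 1; do
python3 -m jog '{"linear":[[0,-0.1,0]],"twist":[0],"claw":[0.2]}' >/dev/null; python3 -c "from go import *;rep()"
python3 -m jog '{"linear":[[0,-0.1,0]],"twist":[0],"claw":[0.2]}' >/dev/null; python3 -c "from go import *;rep()"
python3 -m jog '{"linear":[[0,-0.1,0]],"twist":[0],"claw":[0.2]}' >/dev/null; python3 -c "from go import *;rep()"
python3 -m jog '{"linear":[[0,-0.1,0]],"twist":[0],"claw":[0.2]}' >/dev/null; python3 -c "from go import *;rep()"
done
```

```text
t 5.7 loc mm [-43.   -0.9  36.3] F(loc) [ 0.4  -0.62  0.42] gap 0.6
t 5.78 loc mm [-43.7  -0.9  36.3] F(loc) [ 1.1  -0.26 -0.09] gap 0.6
t 5.87 loc mm [-43.9  -1.   36.5] F(loc) [ 2.16  0.19 -0.04] gap 0.603
t 5.95 loc mm [-44.2  -1.1  36.7] F(loc) [4.15 0.24 0.17] gap 0.598
```

```bash
python3 -m jog '{"linear":[[0,0,0],[0,0,0]],"twist":[0,0],"claw":[0.2,0.2]}' >/dev/null; python3 -c "from go import *;rep();print(manip.sense()['ft_torque'])"
python3 -m jog '{"linear":[[0,-0.1,0]],"twist":[0],"claw":[0.2]}' >/dev/null; python3 -c "from go import *;rep()"
python3 -m jog '{"linear":[[0,-0.1,0]],"twist":[0],"claw":[0.2]}' >/dev/null; python3 -c "from go import *;rep()"
python3 -m jog '{"linear":[[0,0,0],[0,0,0]],"twist":[0,0],"claw":[0.2,0.2]}' >/dev/null; python3 -c "from go import *;rep();print(manip.sense()['ft_torque'])"
```

```text
t 6.12 loc mm [-44.3  -1.1  36.8] F(loc) [ 3.82  0.89 -0.2 ] gap 0.6
[ 0.16980247 -0.66237221  0.05612191]
t 6.2 loc mm [-44.6  -1.2  36.9] F(loc) [6.53 0.34 0.42] gap 0.602
t 6.28 loc mm [-44.8  -1.3  37.1] F(loc) [ 6.76  0.78 -0.58] gap 0.601
t 6.45 loc mm [-44.8  -1.3  37.2] F(loc) [7.52 0.1  0.86] gap 0.601
[ 0.336735   -1.04499033  0.04433479]
```

```bash
python3 -m jog '{"linear":[[0,-0.1,0]],"twist":[0],"claw":[0.2]}' >/dev/null; python3 -c "from go import *;rep()"
python3 -m jog '{"linear":[[0,-0.1,0]],"twist":[0],"claw":[0.2]}' >/dev/null; python3 -c "from go import *;rep()"
python3 -m jog '{"linear":[[0,-0.1,0]],"twist":[0],"claw":[0.2]}' >/dev/null; python3 -c "from go import *;rep()"
```

```text
t 6.53 loc mm [-45.1  -1.4  37.3] F(loc) [ 7.88 -0.14  0.95] gap 0.599
t 6.62 loc mm [-45.4  -1.5  37.5] F(loc) [8.37 2.19 0.12] gap 0.601
t 6.7 loc mm [-45.8  -1.6  37.7] F(loc) [10.12  1.31  0.53] gap 0.6
```

```bash
python3 -m jog '{"linear":[[0,-0.1,0]],"twist":[0],"claw":[0.2]}' >/dev/null; python3 -c "from go import *;rep()"
python3 -m jog '{"linear":[[0,-0.1,0]],"twist":[0],"claw":[0.2]}' >/dev/null; python3 -c "from go import *;rep()"
```

```text
t 6.78 loc mm [-46.4  -1.7  37.8] F(loc) [9.52 1.81 1.04] gap 0.598
t 6.87 loc mm [-47.2  -1.8  37.9] F(loc) [9.99 2.05 1.  ] gap 0.599
```

```bash
python3 -m jog '{"linear":[[0,-0.1,0]],"twist":[0],"claw":[0.2]}' >/dev/null; python3 -c "from go import *;rep()"
python3 -m jog '{"linear":[[0,-0.1,0]],"twist":[0],"claw":[0.2]}' >/dev/null; python3 -c "from go import *;rep()"
python3 -m jog '{"linear":[[0,-0.1,0]],"twist":[0],"claw":[0.2]}' >/dev/null; python3 -c "from go import *;rep()"
```

```text
t 6.95 loc mm [-47.9  -1.8  38. ] F(loc) [10.78  0.95  1.01] gap 0.6
t 7.03 loc mm [-48.7  -1.9  38.1] F(loc) [11.39  1.1   0.73] gap 0.596
t 7.12 loc mm [-49.4  -1.9  38.1] F(loc) [10.56  0.58  0.96] gap 0.603
```

```bash
python3 -m jog '{"linear":[[0,-0.1,0]],"twist":[0],"claw":[0.2]}' >/dev/null; python3 -c "from go import *;rep()"
python3 -m jog '{"linear":[[0,-0.05,0]],"twist":[0],"claw":[0.2]}' >/dev/null; python3 -c "from go import *;rep()"
```

```text
t 7.2 loc mm [-50.2  -2.   38.2] F(loc) [10.25  0.9   1.61] gap 0.598
t 7.28 loc mm [-50.6  -2.1  38.3] F(loc) [10.93  0.35  2.49] gap 0.601
```

```bash
for i in 0; do
python3 -m jog '{"linear":[[0,-0.05,0]],"twist":[0],"claw":[0.2]}' >/dev/null; python3 -c "from go import *;rep()"
python3 -m jog '{"linear":[[0,-0.05,0]],"twist":[0],"claw":[0.2]}' >/dev/null; python3 -c "from go import *;rep()"
python3 -m jog '{"linear":[[0,-0.05,0]],"twist":[0],"claw":[0.2]}' >/dev/null; python3 -c "from go import *;rep()"
python3 -m jog '{"linear":[[0,-0.05,0]],"twist":[0],"claw":[0.2]}' >/dev/null; python3 -c "from go import *;rep()"
done
```

```text
t 7.37 loc mm [-50.9  -2.1  38.4] F(loc) [10.5   0.78  1.69] gap 0.599
t 7.45 loc mm [-51.3  -2.1  38.4] F(loc) [12.02  0.55  2.7 ] gap 0.596
t 7.53 loc mm [-51.7  -2.1  38.5] F(loc) [11.13  0.64  2.47] gap 0.603
t 7.62 loc mm [-52.   -2.1  38.5] F(loc) [12.26 -0.15  1.98] gap 0.602
```

```bash
python3 -m jog '{"linear":[[0,-0.05,0]],"twist":[0],"claw":[0.2]}' >/dev/null; python3 -c "from go import *;rep()"
python3 -m jog '{"linear":[[0,-0.05,0]],"twist":[0],"claw":[0.2]}' >/dev/null; python3 -c "from go import *;rep()"
python3 -m jog '{"linear":[[0,-0.05,0]],"twist":[0],"claw":[0.2]}' >/dev/null; python3 -c "from go import *;rep()"
```

```text
t 7.7 loc mm [-52.4  -2.2  38.5] F(loc) [11.96  0.55  1.83] gap 0.601
t 7.78 loc mm [-52.8  -2.2  38.6] F(loc) [12.29 -0.56  1.47] gap 0.604
t 7.87 loc mm [-53.2  -2.2  38.6] F(loc) [11.81  0.38  2.49] gap 0.598
```

```bash
python3 -m jog '{"linear":[[0,-0.05,0]],"twist":[0],"claw":[0.2]}' >/dev/null; python3 -c "from go import *;rep()"
python3 -m jog '{"linear":[[0,-0.05,0]],"twist":[0],"claw":[0.2]}' >/dev/null; python3 -c "from go import *;rep()"
```

```text
t 7.95 loc mm [-53.6  -2.3  38.6] F(loc) [12.04  0.04  1.59] gap 0.598
t 8.03 loc mm [-54.1  -2.3  38.7] F(loc) [11.81  1.04  1.58] gap 0.599
```

```bash
python3 -c "
from go import *
for n,x0,y0 in(('wrist',130,90),('scene',240,160)):
    s=snap(n,n[0]+'5')
    w=260 if n=='wrist' else 130
    cv2.imwrite(f'pics/{n[0]}5d.png',cv2.resize(s['pixels'][y0:y0+w*3//4,x0:x0+w,::-1],(780,585),interpolation=cv2.INTER_CUBIC))
rep()"
```

```text
t 8.13 loc mm [-54.1  -2.3  38.7] F(loc) [11.6  -0.53  2.94] gap 0.599
```

View pics/w5d.png

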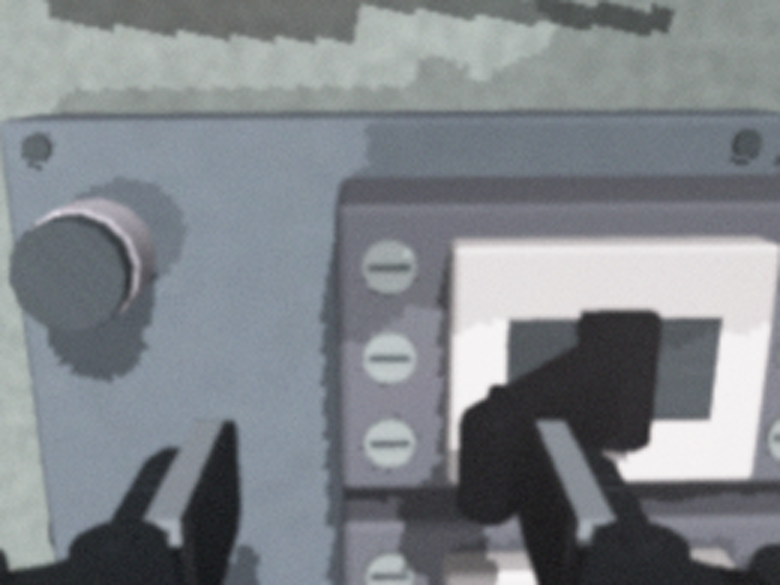

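View pics/s5d.png

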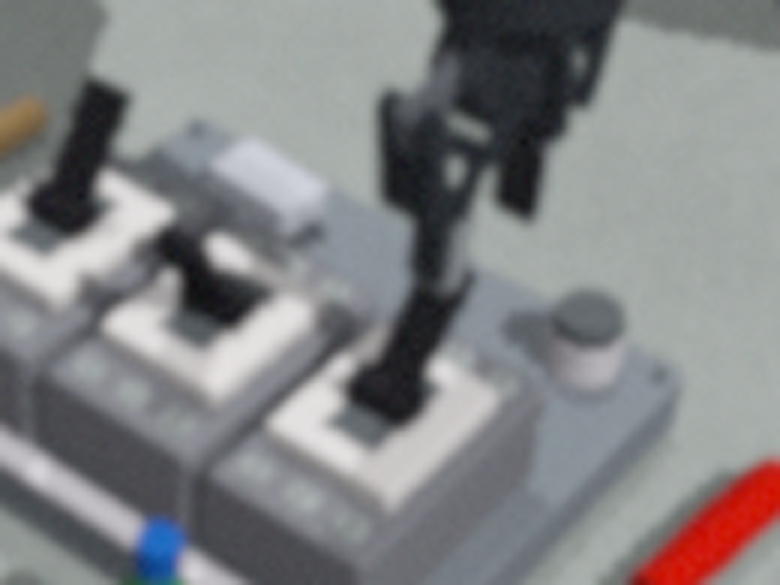

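```bash
python3 -m jog '{"linear":[[0,-0.05,0]],"twist":[0],"claw":[0.2]}' >/dev/null; python3 -c "from go import *;rep()"
python3 -m jog '{"linear":[[0,-0.05,0]],"twist":[0],"claw":[0.2]}' >/dev/null; python3 -c "from go import *;rep()"
python3 -m jog '{"linear":[[0,-0.05,0]],"twist":[0],"claw":[0.2]}' >/dev/null; python3 -c "from go import *;rep()"
```

```text
t 8.22 loc mm [-54.2  -2.3  38.8] F(loc) [12.67  0.92  3.44] gap 0.604
t 8.3 loc mm [-54.4  -2.4  38.9] F(loc) [13.33  1.07  2.38] gap 0.602
t 8.38 loc mm [-54.5  -2.4  39. ] F(loc) [14.15  1.09  3.3 ] gap 0.598
```

The force now rises while the motion stops, at 14.6 N, so this is the hard end. I'll hold here.

```bash
python3 -m jog '{"linear":[[0,-0.03,0],[0,-0.03,0],[0,-0.03,0],[0,-0.03,0],[0,-0.03,0],[0,-0.03,0]],"twist":[0,0,0,0,0,0],"claw":[0.2,0.2,0.2,0.2,0.2,0.2]}' >/dev/null; python3 -c "from go import *;rep()"
python3 -m jog '{"linear":[[0,0,0],[0,0,0],[0,0,0],[0,0,0]],"twist":[0,0,0,0],"claw":[0.2,0.2,0.2,0.2]}' >/dev/null; python3 -c "from go import *;rep()"
```

```text
t 8.88 loc mm [-54.6  -2.4  39.1] F(loc) [12.75  0.51  2.85] gap 0.597
t 9.22 loc mm [-54.7  -2.4  39. ] F(loc) [12.82  0.68  2.31] gap 0.601
```

```bash
python3 -m jog '{"linear":[[0,-0.05,0],[0,-0.05,0],[0,-0.05,0],[0,-0.05,0],[0,-0.05,0],[0,-0.05,0],[0,-0.05,0]],"twist":[0,0,0,0,0,0,0],"claw":[0.2,0.2,0.2,0.2,0.2,0.2,0.2]}' >/dev/null; python3 -c "from go import *;rep()"
python3 -c "
from go import *
s=snap('wrist','w6')
cv2.imwrite(f'pics/w6d.png',cv2.resize(s['pixels'][90:290,130:390,::-1],None,fx=3,fy=3))"
```

```text
t 9.8 loc mm [-54.8  -2.5  39.1] F(loc) [13.38  0.54  2.94] gap 0.602
```

View pics/w6d.png

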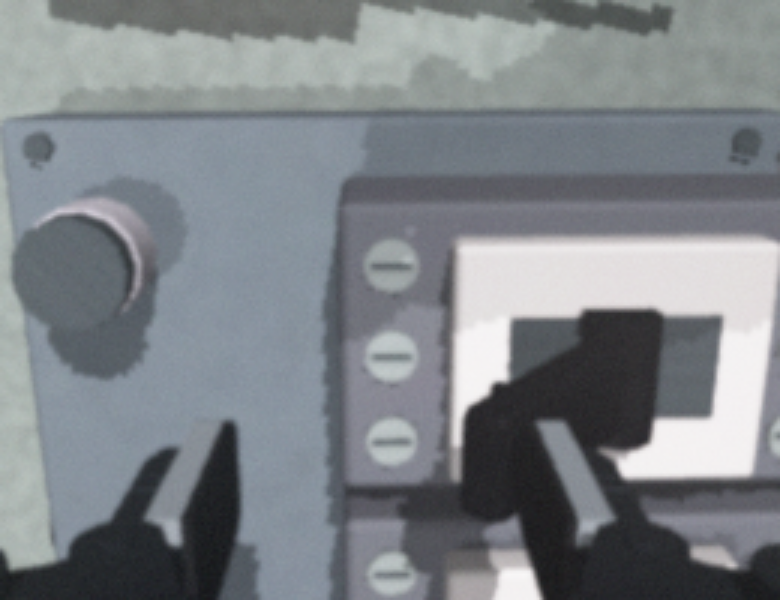

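```bash
python3 -m jog '{"linear":[[0,0.2,0],[0,0.4,0],[0,0.6,0],[0,0.9,0],[0,1.2,0],[0,1.6,0],[0,2.0,0],[0,2.4,0],[0,2.8,0],[0,3.2,0],[0,3.6,0],[0,4.0,0],[0,4.3,0],[0,4.6,0],[0,4.9,0],[0,5.2,0],[0,5.2,0]],"twist":[0,0,0,0,0,0,0,0,0,0,0,0,0,0,0,0,0],"claw":[0.2,0.2,0.2,0.2,0.2,0.2,0.2,0.2,0.2,0.2,0.2,0.2,0.2,0.2,0.2,0.2,0.2]}' >/dev/null; python3 -c "from go import *;rep()"
```

```text
t 11.27 loc mm [-11.3  -1.   36.4] F(loc) [ 0.41  0.05 -0.01] gap 0.599
```

```bash
python3 -m jog '{"linear":[[0,0.3,0],[0,0.6,0],[0,0.9,0],[0,1.2,0],[0,1.5,0],[0,1.8,0],[0,2.1,0],[0,2.4,0],[0,2.7,0],[0,3.0,0],[0,3.3,0],[0,3.6,0],[0,3.9,0],[0,4.1,0],[0,4.1,0]],"twist":[0,0,0,0,0,0,0,0,0,0,0,0,0,0,0],"claw":[0.2,0.2,0.2,0.2,0.2,0.2,0.2,0.2,0.2,0.2,0.2,0.2,0.2,0.2,0.2]}' >/dev/null; python3 -c "from go import *;rep()"
python3 -c "
from go import *
s=snap('wrist','w7')
cv2.imwrite(f'pics/w7d.png',cv2.resize(s['pixels'][90:290,130:390,::-1],None,fx=3,fy=3))"
```

```text
t 12.52 loc mm [29.5 -1.  36.3] F(loc) [-1.   -0.1   1.14] gap 0.597
```

View pics/w7d.png

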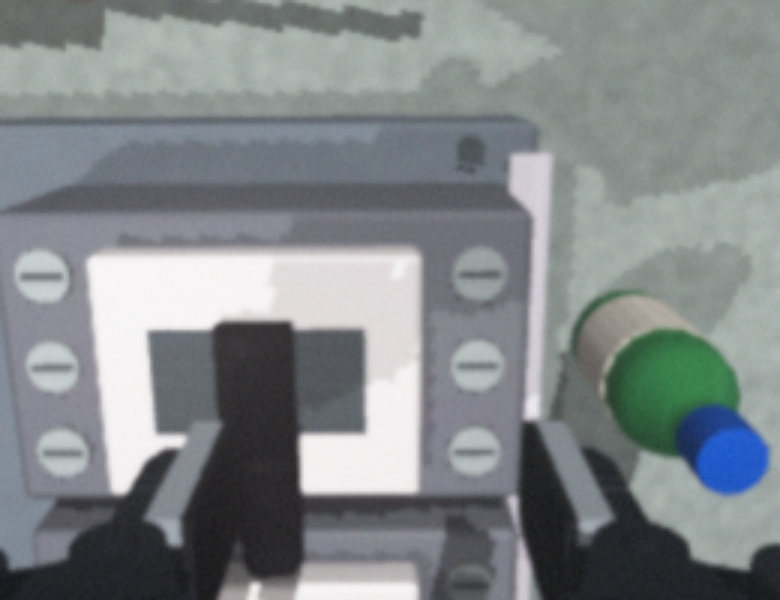

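```bash
python3 -m jog '{"linear":[[0,0.2,0],[0,0.4,0],[0,0.6,0],[0,0.8,0]],"twist":[0,0,0,0],"claw":[0.2,0.2,0.2,0.2]}' >/dev/null; python3 -c "from go import *;rep()"
python3 -m jog '{"linear":[[0,0.1,0],[0,0.2,0]],"twist":[0,0],"claw":[0.2,0.2]}' >/dev/null; python3 -c "from go import *;rep()"
python3 -m jog '{"linear":[[0,0.1,0],[0,0.2,0]],"twist":[0,0],"claw":[0.2,0.2]}' >/dev/null; python3 -c "from go import *;rep()"
```

```text
t 12.9 loc mm [36.5 -0.9 35.9] F(loc) [-4.31  0.21 -0.62] gap 0.603
t 13.07 loc mm [38.9 -1.  36.1] F(loc) [-2.77  1.37 -0.83] gap 0.601
t 13.23 loc mm [41.  -1.  36.3] F(loc) [-2.12  0.74 -0.35] gap 0.596
```

```bash
python3 -m jog '{"linear":[[0,0.1,0],[0,0.2,0]],"twist":[0,0],"claw":[0.2,0.2]}' >/dev/null; python3 -c "from go import *;rep()"
python3 -m jog '{"linear":[[0,0.1,0],[0,0.2,0]],"twist":[0,0],"claw":[0.2,0.2]}' >/dev/null; python3 -c "from go import *;rep()"
```

```text
t 13.4 loc mm [43.  -1.  36.4] F(loc) [-2.33  0.24 -0.62] gap 0.596
t 13.57 loc mm [45.1 -1.  36.4] F(loc) [-2.59  0.43 -0.22] gap 0.6
```

```bash
python3 -m jog '{"linear":[[0,0.1,0]],"twist":[0],"claw":[0.2]}' >/dev/null; python3 -c "from go import *;rep()"
python3 -m jog '{"linear":[[0,0.1,0]],"twist":[0],"claw":[0.2]}' >/dev/null; python3 -c "from go import *;rep()"
python3 -m jog '{"linear":[[0,0.1,0]],"twist":[0],"claw":[0.2]}' >/dev/null; python3 -c "from go import *;rep()"
```

```text
t 13.65 loc mm [45.3 -1.  36.2] F(loc) [-4.18 -0.27  1.66] gap 0.603
t 13.73 loc mm [45.5 -0.9 36.1] F(loc) [-6.71  0.99  2.25] gap 0.6
t 13.82 loc mm [45.6 -0.9 36. ] F(loc) [-8.16 -0.26  3.47] gap 0.596
```

```bash
python3 -m jog '{"linear":[[0,0.1,0]],"twist":[0],"claw":[0.2]}' >/dev/null; python3 -c "from go import *;rep()"
python3 -m jog '{"linear":[[0,0.1,0]],"twist":[0],"claw":[0.2]}' >/dev/null; python3 -c "from go import *;rep()"
python3 -m jog '{"linear":[[0,0.1,0]],"twist":[0],"claw":[0.2]}' >/dev/null; python3 -c "from go import *;rep()"
```

```text
t 13.9 loc mm [45.8 -0.9 35.9] F(loc) [-8.93 -1.12  3.49] gap 0.602
t 13.98 loc mm [45.9 -0.8 35.7] F(loc) [-11.27  -1.12   5.39] gap 0.6
t 14.07 loc mm [46.  -0.8 35.6] F(loc) [-11.79  -1.2    5.24] gap 0.602
```

```bash
python3 -m jog '{"linear":[[0,0,0],[0,0,0],[0,0,0],[0,-0.4,0],[0,-0.8,0],[0,-1.2,0],[0,-1.8,0],[0,-2.4,0],[0,-2.4,0],[0,-2.4,0]],"twist":[0,0,0,0,0,0,0,0,0,0],"claw":[0.2,0.2,0.2,0.2,0.2,0.2,0.2,0.2,0.2,0.2]}' >/dev/null; python3 -c "
from go import *
rep()
s=snap('wrist','w8')
cv2.imwrite(f'pics/w8d.png',cv2.resize(s['pixels'][90:290,130:390,::-1],None,fx=3,fy=3))"
```

```text
t 14.9 loc mm [26.9 -1.  36.5] F(loc) [ 0.66  0.79 -0.25] gap 0.6
```

View pics/w8d.png

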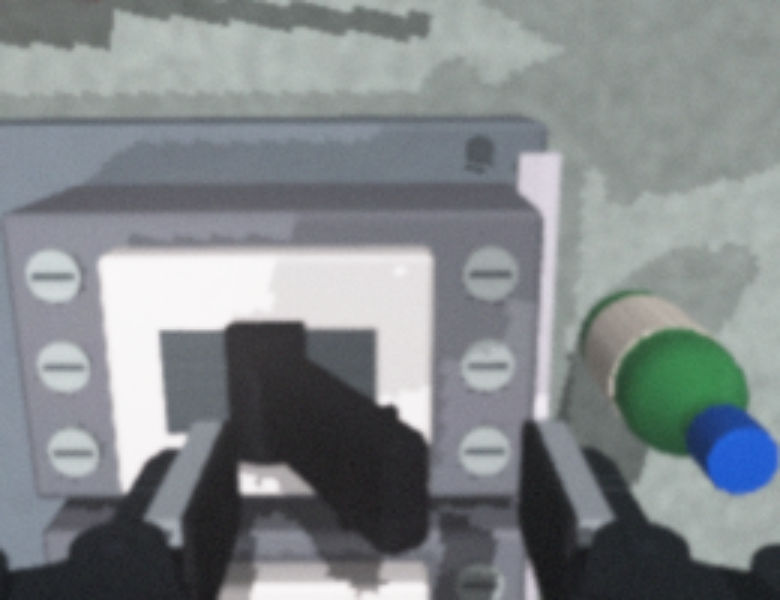

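The toggle is ON and stands free between the pads. I'll lift straight up.

```bash
python3 -m jog '{"linear":[[-0.5,0,0],[-1.5,0,0],[-3,0,0],[-5,0,0],[-7,0,0],[-9,0,0],[-11,0,0],[-12,0,0],[-12,0,0],[-12,0,0]],"twist":[0,0,0,0,0,0,0,0,0,0],"claw":[0.2,0.2,0.2,0.2,0.2,0.2,0.2,0.2,0.2,0.2]}' >/dev/null; python3 -c "
from go import *
rep()
a=snap('scene','s9');b=snap('top','t9')
cv2.imwrite('pics/s9d.png',cv2.resize(a['pixels'][130:310,180:420,::-1],None,fx=3,fy=3))
cv2.imwrite('pics/t9d.png',cv2.resize(b['pixels'][100:280,120:380,::-1],None,fx=3,fy=3))"
```

```text
t 15.78 loc mm [ 27.   -1.  156.8] F(loc) [-0.54  0.14 -0.34] gap 0.596
```

View pics/s9d.png

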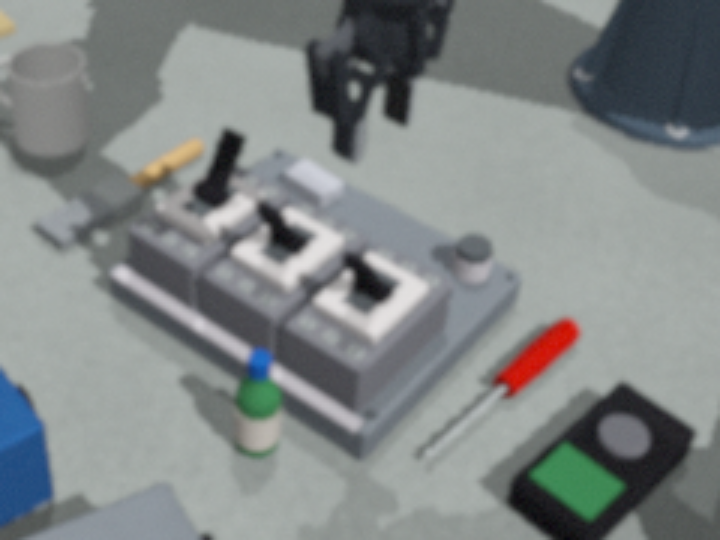

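View pics/t9d.png

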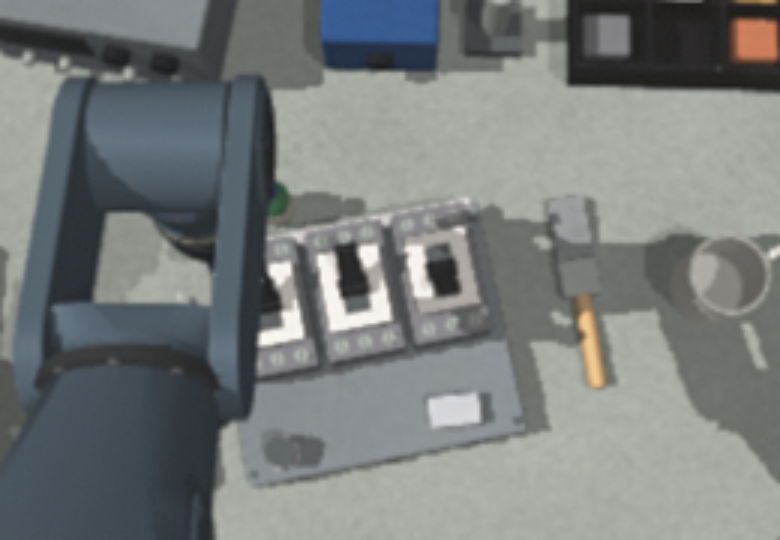

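The scene view shows the left toggle at about (365,270), leaning like the middle ON one. The right toggle is still OFF, nothing has been shifted, and the arm is clear.

```bash
python3 -c "
from station import manip
print(manip.sign_off())"
```

```text
the job is handed in; nothing more can be done
None
```

I reset the tripped breaker, which was the left one in the row, and threw it fully to ON. The job is handed in; no verdict was reported.

- **Reset:** I straddled the toggle with half-open fingers and pushed it towards the robot. My first contact was too low on the toggle, so I backed off and raised the fingers 6 mm. It then yielded past OFF and stopped moving at the hard end. I held it there for about 1.4 s at 13–15 N.
- **ON:** I pushed it away from the robot until it stopped, at about 13 N, held for about 0.25 s, then let go and lifted straight up.
- **Last checks:** The highest force I read was about 14.6 N, against the 22 N limit. I read it only between small steps, so brief peaks would not show. The left toggle now leans like the middle ON one, the right toggle is still OFF, and the gripper reads no contact force. I saw nothing moved, judging by eye from the pictures. In the top view the arm hid the meter, the screwdriver and most of the left breaker, so for those I used the scene view.
- **Disagreement:** The wrist camera was about 3 mm off from my fitted position. The fingers showed the same offset in that picture, so I took it as camera error, and the ON stop was then felt where I had predicted it.

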